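# Put the game shelf back in order

### The job

Tidy the game shelf: put the stray wooden die that is lying in the cartridge tray into the empty middle pocket of the wooden dice rack, and seat each of the three loose blue cartridges flat in the empty tray well made for its size, label up. Set things down rather than dropping them, and leave the keyring and the mug where they are.

Things in the scene. Friction and masses are not known exactly. Their poses are not given: they have to be found in the camera images.
- cart_large: the large loose game cartridge, a blue plastic block with a pale label on top, 60 long x 50 wide x 16 mm thick, lying flat on the shelf, label up. Origin at the centre of its underside; x along its length (the connector end, at -x, is a little narrower for the last seventh of the length), y across its width, z up.
- cart_medium: the medium loose game cartridge, a blue plastic block with a pale label on top, 50 long x 32 wide x 16 mm thick, lying flat on the shelf, label up. Origin at the centre of its underside; x along its length (the connector end, at -x, is a little narrower for the last seventh of the length), y across its width, z up.
- cart_small: the small loose game cartridge, a blue plastic block with a pale label on top, 36 long x 22 wide x 16 mm thick, lying flat on the shelf, label up. Origin at the centre of its underside; x along its length (the connector end, at -x, is a little narrower for the last seventh of the length), y across its width, z up.
- well_large: empty well of the grey silicone tray for the large cartridge: fixed block 81 x 85 x 7 mm with a recess 70 x 60 mm (along its x, y), 5 mm deep. Origin under the recess's centre, at the block's underside, 4 mm above the shelf: recess floor at z = +2 mm, rim at +7 mm; x along the recess's length. The stray die lies in it at the start.
- well_medium: empty well of the grey silicone tray for the medium cartridge: fixed block 81 x 85 x 7 mm with a recess 60 x 42 mm (along its x, y), 5 mm deep. Origin under the recess's centre, at the block's underside, 4 mm above the shelf: recess floor at z = +2 mm, rim at +7 mm; x along the recess's length. Six such blocks make the tray: 2 rows (pitch 82 mm along x) of 3 (pitch 86 mm along y).
- well_small: empty well of the grey silicone tray for the small cartridge: fixed block 81 x 85 x 7 mm with a recess 46 x 32 mm (along its x, y), 5 mm deep. Origin under the recess's centre, at the block's underside, 4 mm above the shelf: recess floor at z = +2 mm, rim at +7 mm; x along the recess's length. Three other wells hold fixed cartridges, 11 mm above the rim.
- die: the stray wooden die, a light wooden cube with dark pips, 26 mm on each edge, lying in the large empty well at the start. Origin at the centre of the cube, axes square to its faces, z up at the start.
- dice_rack: the dice rack, a fixed dark wooden block 132 (x) x 50 (y) x 16 mm high with three square pockets in a row along its x, 36 x 36 mm and 9 mm deep, pitch 42 mm; the outer two hold fixed dice like the stray one, 17 mm above the rack's top, the middle one is empty. Origin at the centre of the underside; pocket floor at z = +7 mm.
- keyring: bystander: a flat steel keyring shaped like a bottle opener, about 107 long x 34 wide x 4 mm thick, lying loose on the shelf. Origin at its middle, on the underside; x along its length towards the opener head.
- mug: bystander: a white ceramic mug, 80 mm across, 92 mm high, handle at its +y, standing loose on the shelf. Origin at the centre of its underside.

How it is judged:
At the end, for the whole second after the job is handed in: Each cartridge lies in the well of its own size, within 10 mm of its centre, down on its floor (2.5 mm) and flat, label up (0.1 rad); the die lies in the rack's middle pocket, within 10 mm of its centre, down on its floor (3 mm); all at rest (horizontal distance between cart_large and well_large below 0.01 m and z of cart_large in the frame of well_large below 0.0045 m and angle between each of cart_large, cart_medium, cart_small's own z axis and vertical below 0.1 rad and horizontal distance between cart_medium and well_medium below 0.01 m and z of cart_medium in the frame of well_medium below 0.0045 m and horizontal distance between cart_small and well_small below 0.01 m and z of cart_small in the frame of well_small below 0.0045 m and horizontal distance between die and dice_rack below 0.01 m and z of die in the frame of dice_rack below 0.023 m and linear speed of each of cart_large, cart_medium, cart_small, die below 0.02 m/s); the robot touches nothing.
It fails at once if a cartridge or the die is dropped or thrown: moving faster than 0.8 m/s while the fingers do not touch it (a fall of more than about 3 cm) ((linear speed of cart_large above 0.8 m/s and contact force between the fingers and cart_large below 0.01 N) or (linear speed of cart_medium above 0.8 m/s and contact force between the fingers and cart_medium below 0.01 N) or (linear speed of cart_small above 0.8 m/s and contact force between the fingers and cart_small below 0.01 N) or (linear speed of die above 0.8 m/s and contact force between the fingers and die below 0.01 N)).
It fails at once if the keyring is moved more than 20 mm (distance of keyring from where it was at the start of the episode above 0.02 m).
It fails at once if the mug is moved more than 20 mm or tipped (distance of mug from where it was at the start of the episode above 0.02 m or angle between mug's own z axis and vertical above 0.3 rad).
It also fails if it takes over 131 s, if anything falls off the work surface, if the arm or the gripper's body presses on something with over 40 N, if the wrist force passes 120 N, or if a joint passes its speed limit or range.

### The arm

A 6-joint arm with a two-finger parallel gripper is mounted at the origin on the work surface. World frame = base frame: x ahead of the robot, y to its left, z up, the work surface at z = 0. Lengths are in m, angles in rad, forces in N, time in s.
With the tool pointing down it reaches from about 0.275 to 0.75 m from the base axis. Payload 10.2 kg.
Tool frame: the origin (TCP) lies midway between the tips of the shut fingers; the grasp point (between the pads) lies 19 mm behind it (env.hold_point_z is the distance from the TCP to the grasp point, in m); z points along the fingers, y is the line along which they close (so a half turn about z gives the same grasp; the last joint's range is limited). The gripper opens to 85 mm and grips with 20 to 120 N. Pads are 22 mm wide; open, the fingers measure 114 mm over their backs; the gripper's body (76 mm by 85 mm) begins 54 mm behind the grasp point. The pads swing forward as they close: fully open they stand 13 mm farther back than shut.
Start: joints at [-1.474, 0.313, 1.498, -0, 1.331, -0.223], TCP at [0.165, -0.498, 0.198] pointing down, gripper open.
Joint ranges: [-2.94, 2.94], [-0.97, 2.17], [0.19, 2.56], [-1.23, 4.37], [0.02, 3.11], [-2.88, 2.88]. Speed limits (rad/s): [2.39, 2.39, 3.01, 3.14, 3.14, 3.14].

### API

Orientations are given as a unit quaternion [x, y, z, w].
In Python, from bench import env, kinematics, monitor, eyes, job gives the robot as it stands. The module is installed in compiled form; this text tells all that it offers. Calls block until the motion is done:
- env.reach(position, orientation): joint-space move of the TCP to a pose.
- env.movel(position, velocity=0.15, frame=None, guard=None): straight line of the TCP; frame=None keeps the orientation; velocity is the mean speed in m/s. With guard (N) it stops when the force on the tool has changed by that much, and returns True; else False.
- env.set_joints(angles): joint-space move.
- env.release() and env.close_gripper(effort=None): open the fingers fully, or close them until they stop; effort is the grip in N (None keeps the last).
- env.hold(seconds).
- kinematics.ik(position, orientation): joint angles nearest the present ones, or None.
- monitor.sense(): the state.
- eyes.grab_frame(name): name is "scene" or "side" or "wrist"; returns a dict with "frame" (420x560x3 uint8, red, green, blue), "mtx" (3x3 intrinsics, pixels), "view" (4x4, takes a point from world to camera coordinates). Camera axes: x right, y down, z forward; pixel columns grow to the right and rows downward; lengths in m; the calibration is good to about 2 mm. A picture is of the moment at which its call begins. There is no depth.
A pose or a line that the arm cannot do raises env.MotionError and nothing moves.
- job.hand_in(): hands the job in; it is judged then, once.
The state is a dict: "clock": time; "joints": joint angles; "qvel": joint speeds; "joint_efforts": joint torques, N m; "position": TCP position; "ee_rot": TCP orientation; "contact_force": force on the tool from outside, world axes, zero at the start; "ft_torque": the same for the moment, N m; "finger_gap": opening from 0.0 (shut) to 1.0 (fully open); "gripper_force": force on a finger pad.
Only numpy, scipy, OpenCV 4.12 (cv2) and the standard library are available. Lean on these libraries where they do the work, as an engineer would, in place of code of your own. Each camera call takes 0.05 s, during which the arm holds its last target. There are 200 camera calls.

## Working session

There is one attempt and no reset: what is moved stays moved. The work goes in short steps, each a Python script; the robot and the scene stay as the last script left them, time stands still between calls to the robot, and variables do not carry over. Pictures are saved under pics/ and viewed, at most 14 in all, crops included, and the job is handed in when it is done.

```bash
mkdir -p pics; python3 - <<'E'
from bench import env, kinematics, monitor, eyes, job
import cv2,numpy as np
np.set_printoptions(precision=4,suppress=True)
for n in("scene","side","wrist"):
    f=eyes.grab_frame(n); cv2.imwrite(f"pics/{n}0.png",cv2.cvtColor(f["frame"],cv2.COLOR_RGB2BGR))
    print(n,f["mtx"],f["view"])
s=monitor.sense();print(s["clock"],s["position"],s["ee_rot"],env.hold_point_z)
E
```

```text
scene [[466.7565   0.     277.9778]
 [  0.     466.7565 214.0621]
 [  0.       0.       1.    ]] [[ 0.4297  0.9029  0.0025 -0.1839]
 [ 0.7459 -0.3534 -0.5646 -0.418 ]
 [-0.5089  0.2445 -0.8254  1.4922]
 [ 0.      0.      0.      1.    ]]
side [[429.4297   0.     284.0201]
 [  0.     429.4297 211.9241]
 [  0.       0.       1.    ]] [[-0.717  -0.6969  0.0155  0.3537]
 [-0.5118  0.5112 -0.6904  0.3558]
 [ 0.4732 -0.503  -0.7233  0.7918]
 [ 0.      0.      0.      1.    ]]
wrist [[371.7648   0.     286.1361]
 [  0.     371.7648 206.9036]
 [  0.       0.       1.    ]] [[ 0.3133 -0.9496 -0.0003 -0.5246]
 [-0.9112 -0.3008  0.2814 -0.0365]
 [-0.2673 -0.0879 -0.9596  0.3787]
 [ 0.      0.      0.      1.    ]]
0.15 [ 0.165  -0.4982  0.1972] [ 0.9872  0.1592  0.     -0.0004] 0.0187
```

View pics/scene0.png

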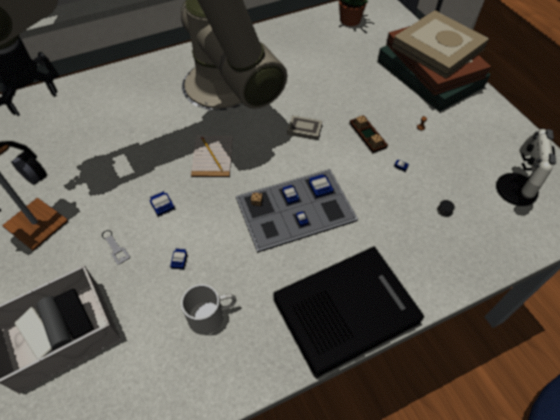

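View pics/side0.png

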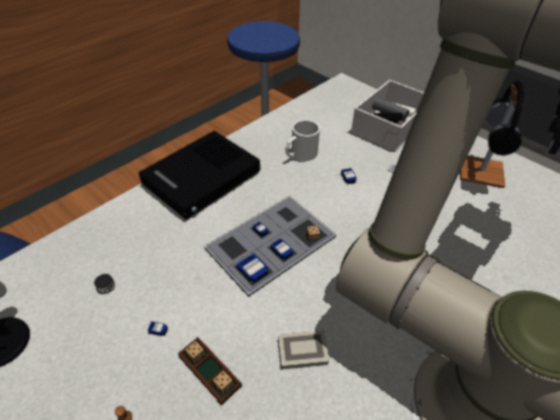

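The scene view shows the tray around (297,210), with the die at (257,200) in the large well and empty wells at (270,229) and (333,210). The rack is at (368,133). The loose carts are large (161,203), medium (179,258) and small (401,165). The keyring is at (117,247) and the mug at (203,308). The side view agrees with this.

```bash
cat > h.py <<'E'
from bench import env, kinematics, monitor, eyes, job
import cv2,numpy as np
from scipy.spatial.transform import Rotation as R
np.set_printoptions(precision=4,suppress=True)
def cast(f,uv,z):
    uv=np.atleast_2d(np.array(uv,float)); K,V=f["mtx"],f["view"]
    d=np.c_[uv,np.ones(len(uv))]@np.linalg.inv(K).T@V[:3,:3]
    c=-V[:3,:3].T@V[:3,3]
    return (c+d*((z-c[2])/d[:,2])[:,None])
def quat(a): # tool down, closing axis y at world angle a (mod pi)
    y=np.array([np.cos(a),np.sin(a),0]);z=np.array([0,0,-1.]);x=np.cross(y,z)
    return R.from_matrix(np.c_[x,y,z]).as_quat()
def snap(n,name):
    f=eyes.grab_frame(n); cv2.imwrite(f"pics/{name}.png",cv2.cvtColor(f["frame"],cv2.COLOR_RGB2BGR)); np.savez(f"pics/{name}.npz",**f); return f
E
python3 - <<'E'
from h import *
f=eyes.grab_frame("scene")
P=dict(die=(257,200,.02),wL=(262,206,.01),w1=(270,229,.01),w2=(333,210,.01),rack=(368,133,.01),cL=(161,203,.016),cM=(179,258,.016),cS=(401,165,.016),key=(117,247,0),mug=(203,308,.05),tray=(297,210,.01))
for k,v in P.items():
    p=cast(f,v[:2],v[2])[0];print(k,p,np.hypot(*p[:2]))
w=eyes.grab_frame("wrist");V=w["view"];s=monitor.sense();T=R.from_quat(s["ee_rot"]).as_matrix()
c=-V[:3,:3].T@V[:3,3];print("cam in tool",T.T@(c-s["position"]),"axis",T.T@V[2,:3])
print("quat check",R.from_quat(s["ee_rot"]).as_matrix())
E
```

```text
die [ 0.4854 -0.0875  0.02  ] 0.4931925242712129
wL [ 0.5017 -0.081   0.01  ] 0.5081566448796082
w1 [ 0.5746 -0.092   0.01  ] 0.5819137005404426
w2 [0.5915 0.0791 0.01  ] 0.5967196422921959
rack [0.3965 0.3046 0.01  ] 0.5000288624688406
cL [ 0.3852 -0.3145  0.016 ] 0.497306942827767
cM [ 0.5595 -0.3245  0.016 ] 0.6468111537891721
cS [0.5432 0.3188 0.016 ] 0.6298415332840628
key [ 0.455  -0.4522  0.    ] 0.6414900654926348
mug [ 0.7193 -0.318   0.05  ] 0.7865117890519902
tray [ 0.5518 -0.0048  0.01  ] 0.551773174885031
cam in tool [ 0.071  -0.0002 -0.1762] axis [-0.2816  0.0002  0.9595]
quat check [[ 0.9493  0.3144 -0.    ]
 [ 0.3144 -0.9493  0.0005]
 [ 0.0001 -0.0005 -1.    ]]
```

View pics/wrist0.png

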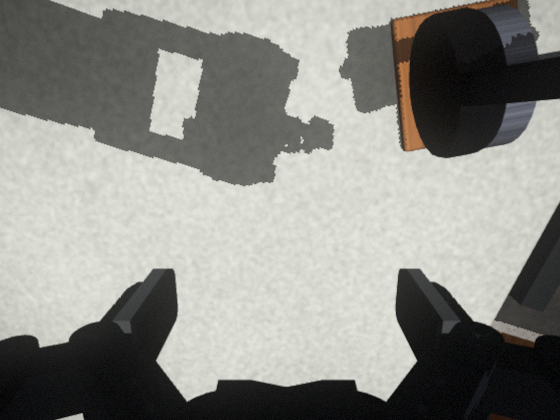

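The wrist view shows only bare table, with the fingers at the bottom edge. Image-up is tool +x. Next I'll look from three hover points.

```bash
python3 - <<'E'
from h import *
for n,p in(("A",(.46,-.31)),("B",(.53,-.005)),("C",(.46,.31))):
    env.reach([*p,.25],quat(-np.pi/2)); env.hold(.2); snap("wrist",n); print(n,monitor.sense()["clock"])
import subprocess
E
python3 -c "
import cv2,numpy as np
a,b,c=[cv2.imread(f'pics/{n}.png') for n in 'ABC']
cv2.imwrite('pics/AC.png',cv2.resize(np.vstack([a,c]),(400,600)))"
```

```text
A 1.8333
B 3.275
C 4.75
```

View pics/B.png

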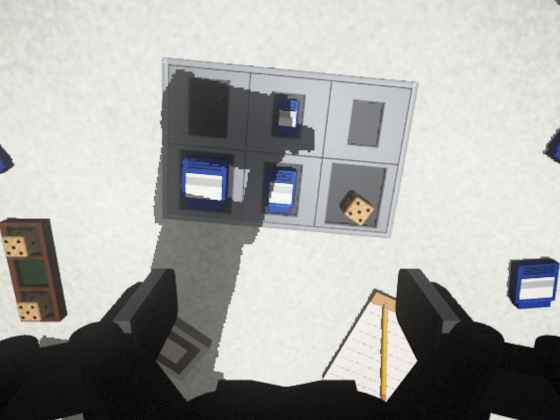

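View pics/AC.png

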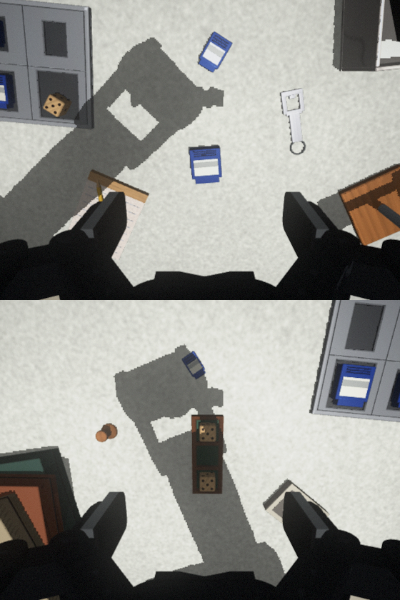

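In B, the tray corners are about (163,58), (417,83), (389,237) and (163,218). The empty medium well is at (208,107), the small one at (366,123), and the large one holds the die at (358,209). AC shows the large and medium carts, keyring, rack and small cart, all clear of each other.

```bash
cat > m.py <<'E'
from h import *
def load(n): return dict(np.load(f"pics/{n}.npz"))
def blobs(mask,amin): 
    c,_=cv2.findContours(mask,cv2.RETR_EXTERNAL,cv2.CHAIN_APPROX_NONE); return [x for x in c if cv2.contourArea(x)>amin]
def rect(f,pts,z):
    P=cast(f,pts.reshape(-1,2),z)[:,:2].astype(np.float32)*1000
    (cx,cy),(w,h),_=r=cv2.minAreaRect(P); b=cv2.boxPoints(r)
    e=[b[1]-b[0],b[2]-b[1]]; l=max(e,key=lambda v:v@v); a=np.degrees(np.arctan2(l[1],l[0]))%180
    return np.array([cx,cy]),sorted((w,h)),a
def close(m): return cv2.morphologyEx(m,cv2.MORPH_CLOSE,np.ones((3,3),np.uint8))
def show(f,n):
    hsv=cv2.cvtColor(f["frame"],cv2.COLOR_RGB2HSV)
    blue=close(cv2.inRange(hsv,(108,130,30),(130,255,255)))
    for c in blobs(blue,120):
        h=cv2.convexHull(c); m=np.zeros_like(blue); cv2.fillConvexPoly(m,h,255)
        inner=cv2.bitwise_and(cv2.erode(m,np.ones((5,5))),cv2.bitwise_not(blue))
        lb=blobs(inner,25); L=rect(f,np.vstack(lb),.016) if lb else None
        print(n,"blue px",h.reshape(-1,2).mean(0),"hull",rect(f,h,.008),"label",L)
    wood=cv2.inRange(hsv,(8,60,110),(24,255,255))
    for c in blobs(wood,120): print(n,"wood px",c.reshape(-1,2).mean(0),rect(f,cv2.convexHull(c),.032))
    brown=close(cv2.inRange(hsv,(0,90,25),(14,255,150)))
    for c in blobs(brown,300): print(n,"brown px",c.reshape(-1,2).mean(0),rect(f,cv2.convexHull(c),.008))
E
python3 - <<'E'
from m import *
for n in"ABC": show(load(n),n)
f=load("B"); g=cv2.cvtColor(f["frame"],cv2.COLOR_RGB2GRAY)
p=np.array([(163,58),(417,83),(389,237),(163,218)],np.float32)
P=cast(f,p,.011)[:,:2]*1000;print(P,[np.linalg.norm(P[i]-P[i-1]) for i in range(4)])
hsv=cv2.cvtColor(f["frame"],cv2.COLOR_RGB2HSV)
for u,v in[(366,123),(345,90),(208,107),(240,90),(175,64),(140,60),(140,150),(358,205),(352,215),(372,190)]:print((u,v),hsv[v,u])
a=f["frame"][40:250,140:440]; cv2.imwrite("pics/Bc.png",cv2.resize(a[...,::-1],(800,560),interpolation=cv2.INTER_CUBIC))
E
```

```text
A blue px [286.7333 233.8   ] hull (array([ 376.0121, -312.8723]), [48.655460357666016, 59.07258605957031], np.float32(4.669717)) label (array([ 383.7845, -312.3779]), [41.77350997924805, 44.023990631103516], np.float32(4.765251))
A blue px [  6.     130.7143] hull (array([498.8153,  -1.5218]), [11.999176979064941, 52.05770492553711], np.float32(167.65305)) label (array([497.4314,  -5.2782]), [8.538141250610352, 24.84026527404785], np.float32(167.98442))
A blue px [301.      72.1765] hull (array([ 554.9924, -325.3538]), [30.627071380615234, 49.165809631347656], np.float32(149.05888)) label (array([ 556.7493, -326.3752]), [25.234037399291992, 32.59054183959961], np.float32(148.7636))
A wood px [520.4393 313.7225] (array([ 285.6665, -596.728 ]), [65.15560913085938, 76.85147094726562], np.float32(28.510094))
A wood px [548.2979 281.5638] (array([ 324.3251, -623.3834]), [30.065078735351562, 50.34418487548828], np.float32(56.417336))
A wood px [178.6016 267.8618] (array([ 341.5974, -185.6402]), [16.02591323852539, 65.22923278808594], np.float32(64.363))
A wood px [519.5183 258.4869] (arra
[... 2138 characters left out ...]
.7018 182.6491] (array([443.1565, 449.7079]), [14.011605262756348, 21.822105407714844], np.float32(6.358101))
C brown px [ 49.7949 281.2792] (array([309.0142, 601.0594]), [93.14176940917969, 147.97923278808594], np.float32(31.211655))
[[ 641.1895  121.6562]
 [ 615.8057 -145.3135]
 [ 441.4739 -128.7413]
 [ 466.0823  138.4262]] [np.float64(175.90838513762614), np.float64(268.1736617715955), np.float64(175.11769675114215), np.float64(268.2984518370298)]
(366, 123) [113   8 132]
(345, 90) [115   7 208]
(208, 107) [105  11  46]
(240, 90) [100   9  82]
(175, 64) [105   9 170]
(140, 60) [ 30   7 228]
(140, 150) [ 30   5 235]
(358, 205) [ 17  95 198]
(352, 215) [ 18  94 223]
(372, 190) [105   8 121]
```

View pics/Bc.png

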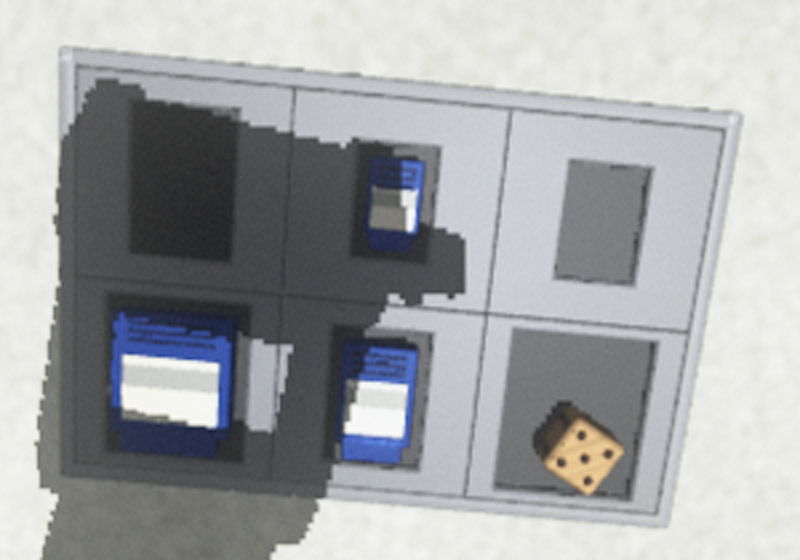

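The tray has a thin outer frame, and the 268x175 mm I measure matches 257x163 mm plus the frame. The die's top face is centred near crop (585,455). C is shadowed, so I'll crop it for the rack and small cart, and work out the wells from their rim corners.

```bash
python3 - <<'E'
from m import *
f=load("B")
W=dict(S=[(568,158),(653,167),(637,287),(555,280)],L=[(515,328),(658,342),(632,500),(495,488)],M=[(133,100),(240,108),(232,262),(130,255)])
for k,v in W.items():
    P=cast(f,np.array(v)*.375+(140,40),.011)[:,:2]*1000
    print(k,P.mean(0),[round(float(np.linalg.norm(P[i]-P[i-1])),1) for i in range(4)])
a=np.radians(-5.45);Rm=np.array([[np.cos(a),-np.sin(a)],[np.sin(a),np.cos(a)]])
for k,o in dict(S=(41,-86),M=(41,86),L=(-41,-86),fixM=(-41,0)).items(): print(k,Rm@o+(541.1,-3.5))
c=load("C")["frame"][60:285,200:370]; c=np.clip(c.astype(float)*2.0,0,255).astype(np.uint8)
cv2.imwrite("pics/Cc.png",cv2.resize(c[...,::-1],None,fx=2.6,fy=2.6,interpolation=cv2.INTER_CUBIC))
E
```

```text
S [573.3917 -93.8752] [48.9, 34.7, 48.3, 34.5]
L [491.9594 -86.3478] [71.5, 61.1, 71.2, 61.2]
M [590.1344  76.9751] [60.8, 42.3, 60.7, 42.1]
S [573.7466 -93.0053]
M [590.0827  78.2172]
L [492.1173 -85.2172]
fixM [500.2853   0.3941]
```

View pics/Cc.png

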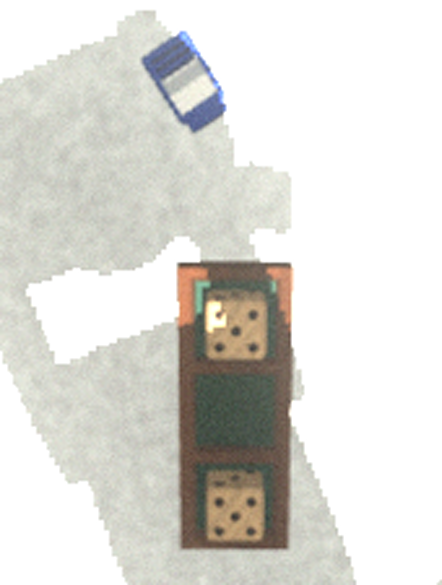

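Crop C shows the rack outline at (178,263)-(292,263)-(288,548)-(181,548), with its empty middle pocket at about (235,411). The small cart spans (143,62), (183,32), (224,105) and (192,132).

```bash
python3 - <<'E'
from m import *
f=load("C")
def pr(k,v,z):
    P=cast(f,np.array(v)/2.6+(200,60),z)[:,:2]*1000
    e=[P[i]-P[i-1] for i in range(4)]
    print(k,P.mean(0),[(round(float(np.hypot(*x)),1),round(float(np.degrees(np.arctan2(x[1],x[0]))%180),1)) for x in e])
pr("rack",[(178,263),(292,263),(288,548),(181,548)],.016)
pr("pocket",[(196,375),(274,375),(273,448),(195,448)],.016)
hsv=cv2.cvtColor(f["frame"],cv2.COLOR_RGB2HSV)
b=close(cv2.inRange(hsv,(105,110,15),(135,255,255)))
for c in blobs(b,60):
    if c[:,0,0].mean()<400:
        h=cv2.convexHull(c);print("cS",c.reshape(-1,2).mean(0),rect(f,h,.008))
E
```

```text
rack [397.3449 304.1883] [(133.5, 179.7), (48.7, 89.8), (133.6, 0.2), (49.8, 89.8)]
pocket [397.249  304.2984] [(34.3, 178.6), (34.4, 89.8), (34.3, 179.9), (35.2, 89.8)]
```

```bash
cat >> h.py <<'E'
def best(p,a):
    o=[]
    for k in(0,np.pi):
        q=quat(a+k); j=kinematics.ik(p,q)
        if j is not None: o.append((abs(j[5]),q))
    return min(o,key=lambda t:t[0])[1]
def pick(x,y,z,deg,F=40):
    a=np.radians(deg); q=best([x,y,.14],a)
    env.reach([x,y,.14],q); env.movel([x,y,z+.03],.2); env.movel([x,y,z],.06)
    env.close_gripper(F); s=monitor.sense(); print("gap",s["finger_gap"],"F",s["gripper_force"],"t",s["clock"])
    env.movel([x,y,.14],.15); print("lifted gap",monitor.sense()["finger_gap"])
def place(x,y,z,deg):
    a=np.radians(deg); q=best([x,y,.14],a)
    env.reach([x,y,.14],q); env.movel([x,y,z+.015],.12)
    hit=env.movel([x,y,z-.0015],.025,guard=6); s=monitor.sense(); print("touch",hit,s["position"],z)
    env.release(); env.hold(.3); env.movel([x,y,.16],.12); print("t",monitor.sense()["clock"])
E
python3 - <<'E'
from m import *
f=load("C")
P=cast(f,np.array([(143,62),(183,32),(224,105),(192,132)])/2.6+(200,60),.010)[:,:2]*1000;print("cS",P,P.mean(0))
pick(.4805,-.087,.017,145)
snap("wrist","d1")
E
```

```text
cS [[545.9427 341.735 ]
 [557.4642 325.2036]
 [528.9454 308.64  ]
 [518.1507 322.0185]] [537.6257 324.3993]
gap 0.001888316707143376 F 0.0 t 8.3333
lifted gap 0.0028709654448194916
```

View pics/d1.png

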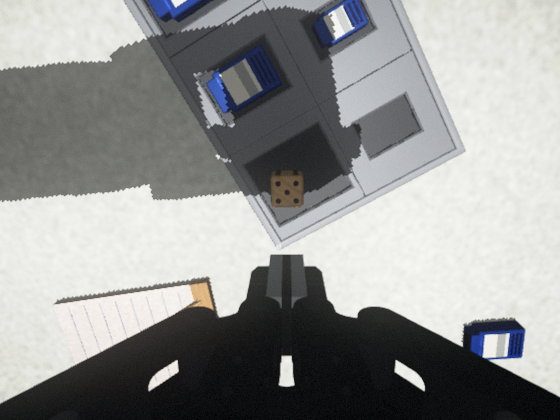

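The fingers closed on nothing. The die is still in the well at pixel (287,188), square to the fingers. I'll re-measure its position.

```bash
python3 - <<'E'
from m import *
f=load("d1"); s=monitor.sense(); print(s["position"],s["ee_rot"],quat(np.radians(145)))
print(cast(f,[(271,174),(302,171),(302,205),(272,208),(287,189)],.032))
print("tips?",cast(f,[(287,256)],.14))
T=R.from_quat(s["ee_rot"]).as_matrix()
p=f["view"]@np.r_[s["position"],1];p=f["mtx"]@p[:3];print("TCP px",p/p[2])
sc=snap("scene","s1"); p=sc["view"]@np.array([.4805,-.087,.032,1]);p=sc["mtx"]@p[:3];print(p/p[2])
u=[int(v) for v in p[:2]/p[2]]; c=sc["frame"][u[1]-40:u[1]+40,u[0]-50:u[0]+50]; cv2.imwrite("pics/s1c.png",cv2.resize(c[...,::-1],(600,480),interpolation=cv2.INTER_CUBIC))
E
```

```text
[ 0.48   -0.0868  0.1391] [ 0.887   0.4618 -0.0006 -0.0007] [-0.4617  0.887   0.      0.    ]
[[ 0.4783 -0.068   0.032 ]
 [ 0.4993 -0.0798  0.032 ]
 [ 0.4838 -0.1024  0.032 ]
 [ 0.4629 -0.0907  0.032 ]
 [ 0.4816 -0.0849  0.032 ]]
tips? [[ 0.4763 -0.0923  0.14  ]]
TCP px [286.814  243.2705   1.    ]
[256.2562 195.7955   1.    ]
```

View pics/s1c.png

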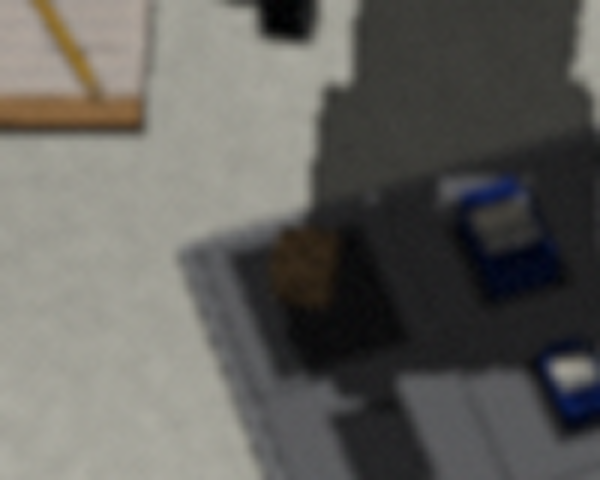

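The scene crop confirms the die at crop (305,268), which is about (0.481,-0.085), where I expected it. So the fingertips must have slipped over it: the tips stand back when open. I'll retry lower and check the pose before and after closing.

```bash
python3 - <<'E'
from h import *
x,y=.481,-.0855
q=best([x,y,.14],np.radians(147)); env.release(); env.reach([x,y,.10],q)
hit=env.movel([x,y,.012],.08,guard=10); s=monitor.sense(); print(hit,s["position"],s["finger_gap"],s["contact_force"])
f=snap("wrist","d2a")
env.close_gripper(40); s=monitor.sense(); print(s["position"],s["finger_gap"],s["gripper_force"],s["contact_force"],s["clock"])
g=snap("wrist","d2b")
im=np.hstack([f["frame"][120:,120:450],g["frame"][120:,120:450]])
cv2.imwrite("pics/d2.png",im[...,::-1])
E
```

```text
False [ 0.4813 -0.0856  0.0124] 1.0048690224922585 [-0.342   0.3848 -0.3478]
[ 0.481  -0.0855  0.012 ] -0.005546489358466606 0.0 [ 0.1413  1.2229 -0.0485] 12.5333
```

View pics/d2.png

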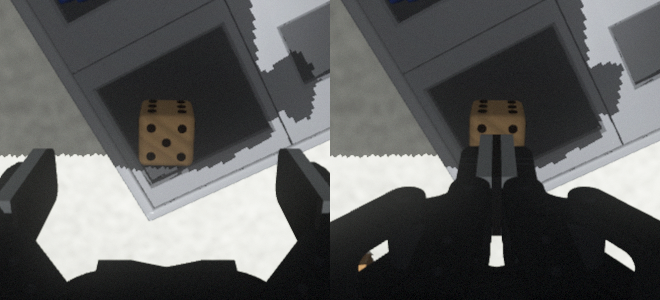

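In d2 the closed fingers lie in front of the die, with tips at about full pixel (287,258), where the calibrated TCP should project to (287,243). The open gap of 218 px also implies the tips are about 30 mm nearer the camera than stated. I'll check the real tip height with a guarded touch on bare table and look at it from the side.

```bash
python3 - <<'E'
from h import *
s=monitor.sense();x,y,_=s["position"]; env.movel([x,y,.12],.15)
env.reach([.46,-.2,.08],best([.46,-.2,.08],np.pi/2))
env.movel([.46,-.2,.015],.1,guard=8)
hit=env.movel([.46,-.2,-.028],.02,guard=8); s=monitor.sense(); print(hit,s["position"],s["contact_force"],s["clock"])
for n in("scene","side"):
    f=snap(n,"t_"+n); p=f["view"]@np.r_[s["position"],1];p=f["mtx"]@p[:3];p=p/p[2];print(n,p)
    u=p[:2].astype(int);c=f["frame"][max(0,u[1]-60):u[1]+40,max(0,u[0]-60):u[0]+60].copy(); cv2.imwrite(f"pics/t_{n}c.png",cv2.resize(c[...,::-1],None,fx=3,fy=3))
a=[cv2.imread(f"pics/t_{n}c.png") for n in("scene","side")];h=min(i.shape[0] for i in a);cv2.imwrite("pics/t.png",np.hstack([i[:h] for i in a]));print([i.shape for i in a])
E
```

```text
False [ 0.46   -0.2    -0.0279] [ 0.6928 -0.3566 -0.7838] 17.3083
scene [214.7762 218.441    1.    ]
side [345.8824 226.1227   1.    ]
[(300, 360, 3), (300, 360, 3)]
```

View pics/t.png

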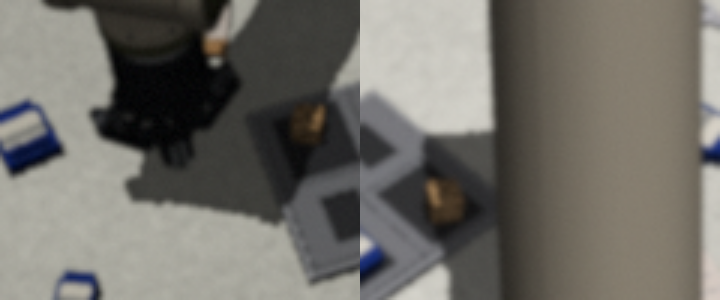

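The side view is blocked by the arm. The scene crop shows the tips at (178,163), above the predicted (180,180), and there was no contact at a commanded z of -28 mm. So the real tips are well short of the stated TCP. I'll carry on down until they touch.

```bash
python3 - <<'E'
from h import *
hit=env.movel([.46,-.2,-.06],.015,guard=5); s=monitor.sense(); print(hit,s["position"],s["contact_force"],s["clock"])
env.movel([.46,-.2,0.05],.1); print(monitor.sense()["contact_force"])
E
```

```text
True [ 0.46   -0.2    -0.0337] [-0.6728  1.0995  5.7871] 18.175
[-0.068   0.3794  0.2926]
```

The real fingertips sit 33 mm short of the reported TCP. The laterals agree to within about 3 mm. I'll correct z by that amount and retry the die.

```bash
sed -i 's/^def best/TIP=.033\ndef best/; s/\[x,y,z+.03\]/[x,y,z+.03-TIP]/; s/env.movel(\[x,y,z\],.06)/env.movel([x,y,z-TIP],.06,guard=12)/; s/\[x,y,z+.015\]/[x,y,z+.015-TIP]/; s/\[x,y,z-.0015\]/[x,y,z-.0015-TIP]/; s/s\["position"\],z)/s["position"][2]+TIP,z)/' h.py
python3 - <<'E'
from h import *
env.release()
pick(.4815,-.0855,.016,147)
snap("wrist","d3")
E
```

```text
gap 0.2938018980702656 F 39.778388142585754 t 22.725
lifted gap 0.2962061131593515
```

```bash
python3 - <<'E'
from h import *
place(.3973,.3042,.0175,90)
env.reach([.47,.31,.25],quat(-np.pi/2)); env.hold(.2); f=snap("wrist","C2"); print(monitor.sense()["clock"])
c=np.clip(f["frame"][60:285,180:370].astype(float)*1.8,0,255).astype(np.uint8)
cv2.imwrite("pics/C2c.png",cv2.resize(c[...,::-1],None,fx=2.6,fy=2.6,interpolation=cv2.INTER_CUBIC))
E
```

```text
touch True 0.01730175247417859 0.0175
t 29.9
32.7667
```

View pics/C2c.png

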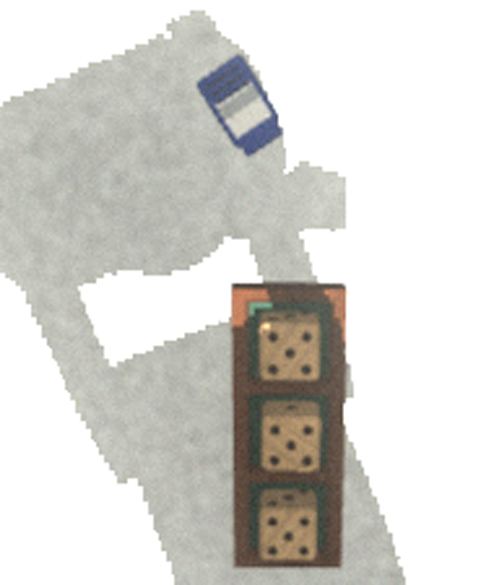

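The die sits in the middle pocket, centred and level with its neighbours. The small cart is almost straight below the camera, with corners at crop (198,84), (240,55), (283,128) and (247,155). I'll pick it now.

```bash
python3 - <<'E'
from m import *
f=load("C2")
P=cast(f,np.array([(198,84),(240,55),(283,128),(247,155)])/2.6+(180,60),.016)[:,:2]
c=P.mean(0); l=(P[0]+P[1]-P[2]-P[3])/2; deg=np.degrees(np.arctan2(l[1],l[0])); print(c,np.linalg.norm(l),np.linalg.norm(P[1]-P[0]),deg)
assert .03<np.linalg.norm(l)<.042
pick(c[0],c[1],.0065,deg+90)
E
```

```text
[0.5381 0.3234] 0.03377335403816903 0.02046178809020631 33.16583186514765
gap 0.24556650636640115 F 39.849377274513245 t 35.475
lifted gap 0.24515988609076123
```

```bash
python3 - <<'E'
from h import *
place(.5735,-.0934,.0125,84.55)
pick(.555,-.3255,.0065,149+90)
place(.5901,.0775,.0125,84.55)
pick(.3755,-.3135,.0055,4.7+90)
E
```

```text
touch True 0.012794633485040306 0.0125
t 42.8167
gap 0.3559011747185143 F 40.3528618812561 t 45.7667
lifted gap 0.36078841951145457
touch True 0.0128846276638803 0.0125
t 53.9917
gap 0.5696825143947748 F 41.52933955192566 t 57.75
lifted gap 0.5691460971993398
```

```bash
python3 - <<'E'
from h import *
place(.492,-.0858,.0115,84.55)
env.reach([.50,-.005,.25],quat(-np.pi/2)); env.hold(.2); f=snap("wrist","E"); print(monitor.sense()["clock"])
a=f["frame"][20:230,130:430]; a=np.clip(a.astype(float)*1.3,0,255).astype(np.uint8); cv2.imwrite("pics/Ec.png",cv2.resize(a[...,::-1],(800,560),interpolation=cv2.INTER_CUBIC))
E
```

```text
touch True 0.012047764863389883 0.0115
t 64.375
65.175
```

View pics/Ec.png

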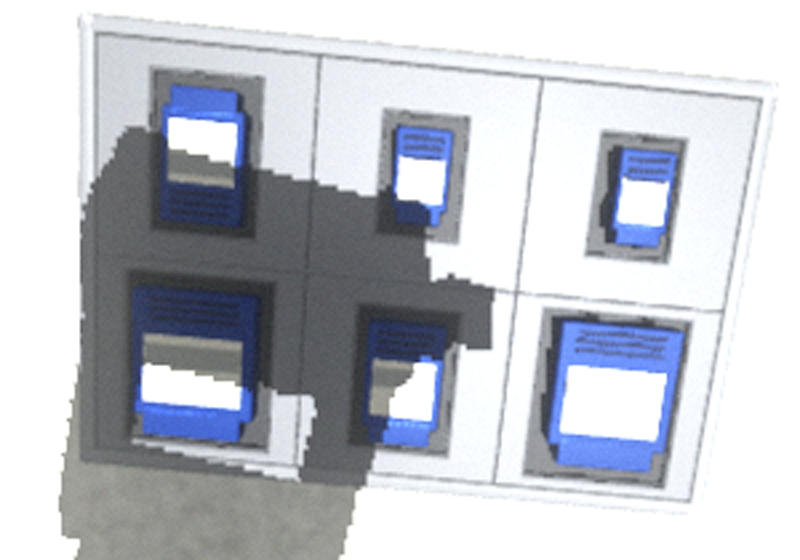

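All three cartridges sit inside their wells with a gap on every side: medium at crop (203,155), small at (642,195) and large at (610,395). They touched down at the expected floor heights, so I'm handing in.

```bash
python3 -c "
from bench import job
print(job.hand_in())"
```

```text
the job is handed in; nothing more can be done
None
```

I handed the job in at about 65 s: the die is in the rack's middle pocket, and each of the three cartridges is in the well of its own size, label up. The last pictures show all four in place, but no verdict came back.

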